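# Level the sample and hold the transport cover over its posts

## Robot

A 7-joint arm with a two-finger parallel gripper is mounted at the origin on the work surface. World frame = base frame: x ahead of the robot, y to its left, z up, the work surface at z = 0. Lengths are in m, angles in rad, forces in N, time in s.
With the tool pointing down it reaches from about 0.4 to 0.875 m from the base axis. Payload 19.3 kg.
Tool frame: the origin (TCP) lies midway between the tips of the shut fingers; the grasp point (between the pads) lies 19 mm behind it; z points along the fingers, y is the line along which they close (so a half turn about z gives the same grasp; the last joint's range is limited). The gripper opens to 85 mm and grips with 20 to 120 N. Pads are 22 mm wide; open, the fingers measure 114 mm over their backs; the gripper's body (76 mm by 85 mm) begins 54 mm behind the grasp point. The pads swing forward as they close: fully open they stand 13 mm farther back than shut.
Start: joints at [1.066, 0.521, -0.036, 1.599, 0.021, 1.021, -0.113], TCP at [0.263, -0.567, 0.231] pointing down, gripper open.
Joint ranges: [-2.91, 2.91], [-0.3, 2.13], [-1.5, 1.42], [0.17, 2.43], [-1.26, 4.41], [0.16, 1.93], [-2.52, 2.52]. Speed limits (rad/s): [1.89, 1.89, 2.39, 2.39, 3.01, 3.01, 3.01].

## Interface

Orientations are given as [roll, pitch, yaw] about the fixed x, y, z axes, in that order (R = Rz(yaw) Ry(pitch) Rx(roll)).
In Python, from workcell import * gives the robot as it stands. The module is installed in compiled form; this text tells all that it offers.
- The arm moves only by the tool play_rows, never from a script. Its argument "deltas" is a list of rows, each a list of 7 numbers: the shift along the tool's x, y, z in units of 500 mm (1.0 is 500 mm), then the turn, a rotation vector about the tool's x, y, z in units of 120 degrees (1.0 is 120 degrees), then the closure, from 0 (fully open) to 1 (shut). A call has 1 to 10 rows; each row is the pose to reach, as a shift and turn from the pose commanded when the call began, along the tool's axes at that moment; what a row does not reach only later rows make up. A row lasts 1/10 s, in which the tool goes at most 50 mm and 8.59 degrees, less where a joint would pass 70% of its speed; a pose out of reach is approached as far as the arm can. A call with a number of a shift or a turn outside -1 to 1 is refused whole. A call with a gripper value outside its range is refused whole. The fingers move at their own pace and stop on an object; "newtons" is the grip in N (left out, the last holds). Time passes only in rows, so rows that repeat a pose let the fingers close. It gives the time, the measured TCP pose, the force, the opening and the grip force at its end, in the units of the state.
- observe(): the state, without advancing time (a new reading comes with each control period).
- grab_frame(name): name is "side" or "top"; returns the picture (420x560x3 uint8, red, green, blue); there is no depth.
- get_calibration(name): a dict with "fovy" (degrees; the focal length in pixels is half the picture's height over the tangent of half this angle, whatever the lens; pixels are square), "cx", "cy" (the principal point, pixels), "k1" (the pictures are not rectified: a ray, as slopes to the right and down, at radius r is drawn at 1 + k1 r^2 times it, then the intrinsics apply), "xyz" and "rotation" of the camera in the world. Camera axes: x right, y down, z forward; pixel columns grow to the right and rows downward; lengths in m; the calibration is good to about 2 mm. A picture is of the moment at which its call begins. get_calibration takes no time and is no camera call.
- job_done(): hands the job in; it is judged then, once.
The state is a dict: "clock": time; "qpos": joint angles; "qd": joint speeds; "joint_efforts": joint torques, N m; "position": TCP position; "tool_rot": TCP orientation; "force": force on the tool from outside, world axes, zero at the start; "moment": the same for the moment, N m; "grip_width": finger opening in m; "finger_force": force on a finger pad.
Only numpy, scipy, OpenCV 4.12 (cv2) and the standard library are available. Lean on these libraries where they do the work, as an engineer would, in place of code of your own. Each camera call takes 0.05 s, during which the arm holds its last target. There are 200 camera calls.

## Task

Set the round sample carrier, chip up, balanced on the middle of the stage's steel dome and let go of it so that it stays there nearly level. Then pick up the transport cover by its handle and hold it level, hovering about 10 mm above the tops of the stage's three posts without touching them, turned so that each threaded hole lies under the middle of its own hole in the cover, ready for the screws. Finish while still holding it there, with the carrier still balanced on the dome and everything else on the bench left where it was.

Things in the scene. Friction and masses are not known exactly. Their poses are not given: they have to be found in the camera images.
- carrier: Sample carrier: a loose plain aluminium disc, 44 mm diameter, 12 mm thick, about 50 g, with a tiny dark chip (about 1 mm high) in the middle of its top; starts flat on the bench in front of the robot. Origin at the centre of its underside, z up. Not to be confused with the square holder.
- stage: Self-levelling stage, fixed: aluminium base 130 x 110 x 20 mm (own x, y, z), a steel dome in its middle and three upright posts (14 mm diameter, tops 62 mm above the bench), each with a 5 mm threaded hole (black dot) on top, at own x, y = (-48, 38), (-48, -38) and (48, 0) mm. Beside the dome there is finger room along the stage's y; along x a post is in the way. Origin: centre of the underside, z up.
- dome_top (a point): The top point of the steel dome, 44 mm above the bench and 24 mm above the stage's base. The dome's surface is a sphere of 40 mm radius, smooth and with no flat: a flat thing set on it off centre rolls over and leans by about 1.4 degrees per mm.
- cover: Loose flat aluminium plate 130 x 110 x 4 mm (own x, y, z), about 200 g, handle up. Three 12 mm through holes at own x, y = (-48, 38), (-48, -38) and (48, 0) mm, the posts' pattern: fits one way round. Handle: black bar over the middle, 70 mm along x, 12 wide along y, 31 to 45 mm above the plate's underside, on two 8 mm pins at x = -30, 30 mm. Origin: centre of the underside, z up.
- post0 (a point): Centre of the threaded hole in the top face of post 0 of the stage (the end with two, +y side), 62 mm above the bench.
- hole0 (a point): Centre of hole 0 of the cover (the end with two, +y side) at the plate's underside; belongs over post0.
- post1 (a point): Centre of the threaded hole in the top face of post 1 of the stage (the end with two, -y side), 62 mm above the bench.
- hole1 (a point): Centre of hole 1 of the cover (the end with two, -y side) at the plate's underside; belongs over post1.
- post2 (a point): Centre of the threaded hole in the top face of post 2 of the stage (the end with one), 62 mm above the bench.
- hole2 (a point): Centre of hole 2 of the cover (the end with one) at the plate's underside; belongs over post2.
- square_holder: Bystander: flat square aluminium holder 50 x 50 x 12 mm with a round dark spot. Leave alone. Origin under its centre.
- timer: Bystander: grey desk timer 90 x 75 x 20 mm lying flat. Leave alone. Origin under its centre.
- dish: Bystander: shallow clear dish, 90 mm diameter, 15 mm high. Leave alone. Origin under its centre.
- driver: Bystander: screwdriver 170 mm long lying along its x. Leave alone. Origin underneath it.
- jar: Bystander: small amber jar with a white cap, 48 mm diameter, 55 mm high. Leave alone. Origin under its centre.
- screw_tray: Bystander: open steel tray in three compartments, 70 x 100 x 22 mm. Leave alone. Origin under its centre.
- tweezers: Bystander: steel tweezers about 135 mm long, 8 mm high, lying along their x. Leave alone. Origin underneath them.
Mind the look-alikes: they are no part of the job. Leave any orange or red look-alike of the cover alone.

How it is judged:
On the way, in this order (a step that is already met when the one before it is completed fails the run):
1. the carrier rests balanced on the dome, let go, while the cover still lies on the bench (horizontal distance between carrier and dome_top below 0.009 m and z of carrier in the frame of dome_top between -0.004 and 0.005 m and angle between carrier's own z axis and vertical below 0.22 rad and linear speed of carrier below 0.03 m/s and contact force between carrier and the fingers below 0.05 N and contact force between carrier and stage above 0.1 N and height (world z) of cover below 0.01 m), for 0.5 s.
2. the cover is lifted off the bench in the gripper (height (world z) of cover above 0.04 m and contact force between cover and the fingers above 1 N), for 0.2 s.
At the end, for the whole second after the job is handed in: Carrier on the dome, released, chip up, within 9 mm of the dome top, leaning under 0.22 rad. Cover held still in the fingers (under 20 mm/s), each hole within 4 mm sideways of its post's hole and 3 to 20 mm above it, touching neither stage, carrier nor bystanders (horizontal distance between carrier and dome_top below 0.009 m and z of carrier in the frame of dome_top between -0.004 and 0.005 m and angle between carrier's own z axis and vertical below 0.22 rad and linear speed of carrier below 0.03 m/s and contact force between carrier and the fingers below 0.05 N and contact force between carrier and stage above 0.1 N and horizontal distance between hole0 and post0 below 0.004 m and z of hole0 in the frame of post0 between 0.003 and 0.02 m and horizontal distance between hole1 and post1 below 0.004 m and z of hole1 in the frame of post1 between 0.003 and 0.02 m and horizontal distance between hole2 and post2 below 0.004 m and z of hole2 in the frame of post2 between 0.003 and 0.02 m and contact force between cover and stage below 0.05 N and contact force between cover and carrier below 0.05 N and contact force between cover and the fingers above 1 N and linear speed of cover below 0.02 m/s and contact force between cover and square_holder below 0.05 N and contact force between cover and timer below 0.05 N and contact force between cover and dish below 0.05 N and contact force between cover and driver below 0.05 N and contact force between cover and jar below 0.05 N and contact force between cover and screw_tray below 0.05 N and contact force between cover and tweezers below 0.05 N); the arm keeps its last pose, push and grip.
It fails at once if a bystander is moved by more than 30 mm (distance of any of square_holder, timer, dish, driver, jar, screw_tray, tweezers from where it was at the start of the episode above 0.03 m).
It also fails if it takes over 64 s, if anything falls off the work surface, if the arm or the gripper's body presses on something with over 40 N, if the wrist force passes 120 N, or if a joint passes its speed limit or range.

## Working session

There is one attempt and no reset: what is moved stays moved. The work goes in short steps, Python scripts to look and compute and a tool call to move; the robot and the scene stay as the last step left them, time stands still between calls to the robot, and variables do not carry over. Pictures are saved under pics/ and viewed, at most 10 in all, crops included, and the job is handed in when it is done.

Besides the shell and the picture viewer there is one more tool, called after "Request:" by a JSON object that holds its "method" and its "body". play_rows: Moves the arm, as the interface text tells. Its arguments: {"type":"object","properties":{"deltas":{"type":"array"},"newtons":{"type":"number"}},"required":["deltas"]}

```bash
mkdir -p pics; python3 - <<'E'
from workcell import *
import cv2
for n in("top","side"):
    f=grab_frame(n); cv2.imwrite(f"pics/{n}0.png",cv2.resize(f[:,:,::-1],(784,588),interpolation=cv2.INTER_CUBIC)); cv2.imwrite(f"pics/raw_{n}0.png",f[:,:,::-1])
    print(n,get_calibration(n))
print(observe())
E
```

```text
top {'fovy': 55.71150611402922, 'cx': 279.5363939151787, 'cy': 208.806303183292, 'k1': -0.1163973355516427, 'xyz': array([0.32547615, 0.00258325, 1.11395562]), 'rotation': array([-2.97709907e+00, -2.44717403e-03, -1.58390477e+00])}
side {'fovy': 46.626974651824064, 'cx': 275.5843087631233, 'cy': 210.76113320212875, 'k1': -0.07310411219681093, 'xyz': array([0.21104294, 0.81872767, 0.74994784]), 'rotation': array([-2.24871088,  0.02193628, -2.83345428])}
{'clock': 0.1, 'qpos': array([ 1.06580942,  0.52196838, -0.03634039,  1.59995227,  0.02123572,
        1.02108042, -0.11281312]), 'qd': array([-0.00019425, -0.00195015,  0.00089516,  0.0006313 , -0.00053169,
       -0.00071029,  0.0004089 ]), 'joint_efforts': array([ 5.83021130e-03, -9.28496003e+01,  1.98525421e+00, -3.70539558e+01,
        1.82613661e-02,  5.26346281e-03,  1.11434846e-05]), 'position': array([ 0.26310215, -0.5665938 ,  0.23077398]), 'tool_rot': array([-3.14057461e+00,  9.47466956e-05,  4.34792797e-01]), 'force': array([-0.53715021,  0.8224104 , -0.37285642]), 'moment': array([-0.01010683,  0.04362864,  0.03683694]), 'finger_force': 0.0, 'grip_width': 0.08536595750341545}
```

View pics/top0.png

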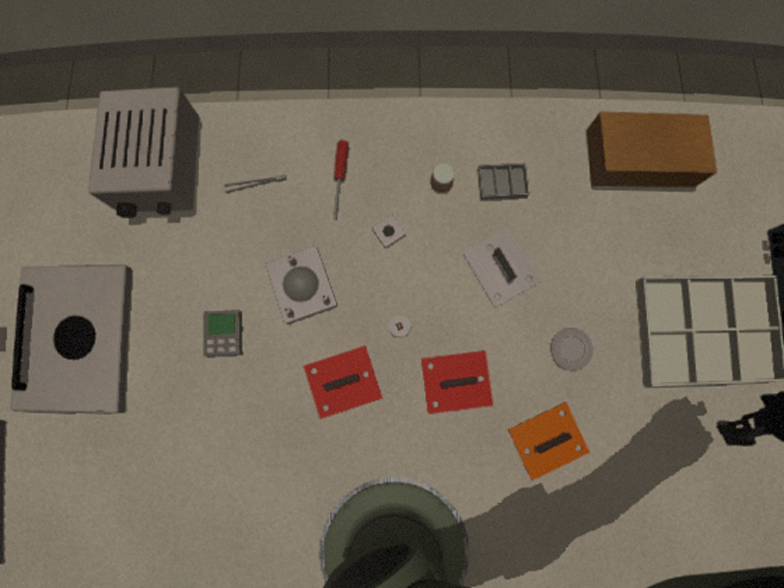

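View pics/side0.png

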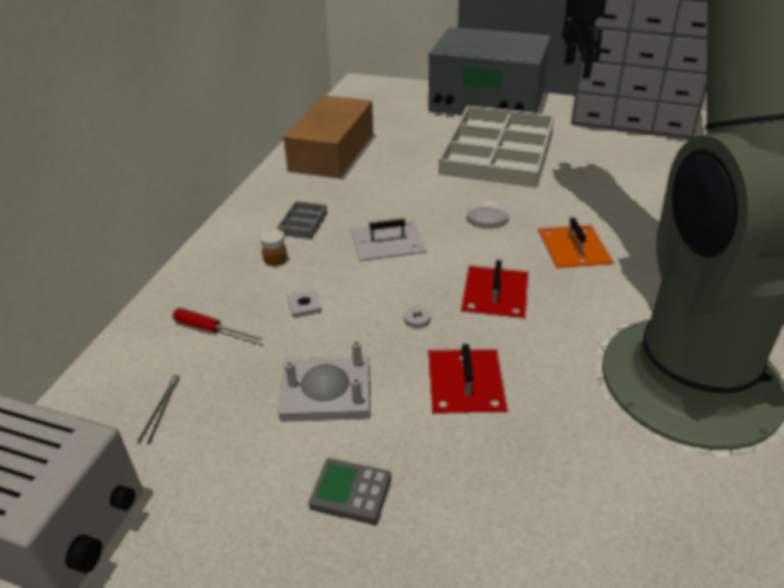

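The top view shows the carrier at about (399,326) of the 784-px picture, the stage around (301,285) with its three posts, and the aluminium cover at (499,268). Next I'll crop in closer.

```bash
cat > h.py <<'E'
from workcell import *
import numpy as np, cv2
from scipy.spatial.transform import Rotation as R
from scipy.optimize import least_squares
def cam(n):
    c=get_calibration(n); return c, 210/np.tan(np.radians(c['fovy']/2)), R.from_euler('xyz',c['rotation']).as_matrix()
def proj(n,P):
    c,f,M=cam(n); p=(np.atleast_2d(P)-c['xyz'])@M; s=p[:,:2]/p[:,2:]
    s=s*(1+c['k1']*(s**2).sum(1,keepdims=True)); return s*f+[c['cx'],c['cy']]
def ray(n,uv,z):
    c,f,M=cam(n); d=(np.array(uv,float)-[c['cx'],c['cy']])/f; s=d.copy()
    for _ in range(20): s=d/(1+c['k1']*(s@s))
    v=M@np.r_[s,1]; return c['xyz']+v*(z-c['xyz'][2])/v[2]
E
python3 - <<'E'
import cv2,numpy as np
t=cv2.imread('pics/raw_top0.png'); s=cv2.imread('pics/raw_side0.png')
def crop(i,x,y,w,h,k):
    o=cv2.resize(i[y:y+h,x:x+w],None,fx=k,fy=k,interpolation=cv2.INTER_CUBIC)
    for a in range(-(-x//10)*10,x+w,10): cv2.putText(o,str(a),((a-x)*k,8),0,.3,(0,0,255));cv2.line(o,((a-x)*k,10),((a-x)*k,16),(0,0,255))
    for a in range(-(-y//10)*10,y+h,10): cv2.putText(o,str(a),(0,(a-y)*k+4),0,.3,(0,0,255));cv2.line(o,(20,(a-y)*k),(26,(a-y)*k),(0,0,255))
    return cv2.convertScaleAbs(o,alpha=1.4)
# k px centre of pixel p is at (p-x+.5)*k
cv2.imwrite('pics/c1.png',np.vstack([np.hstack([crop(t,183,170,65,65,6),crop(t,325,160,65,65,6)]),np.hstack([crop(t,265,215,40,30,5),crop(s,192,240,80,30,5)]) ,])if 0 else np.hstack([crop(t,183,170,65,75,6),crop(t,325,160,65,75,6)]))
cv2.imwrite('pics/c2.png',np.vstack([np.hstack([crop(s,192,237,80,66,5),crop(s,245,150,70,66,5)]),np.hstack([crop(t,265,215,80,40,5),crop(s,270,206,70,40,5)])]))
E
```

```text
(no output)
```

View pics/c1.png

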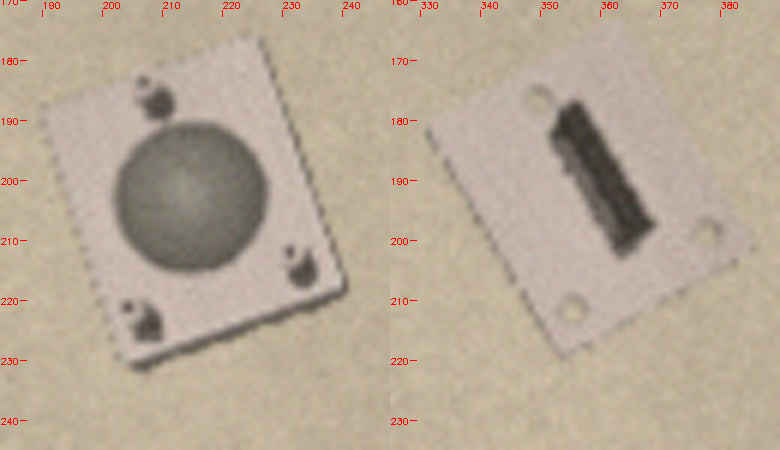

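View pics/c2.png

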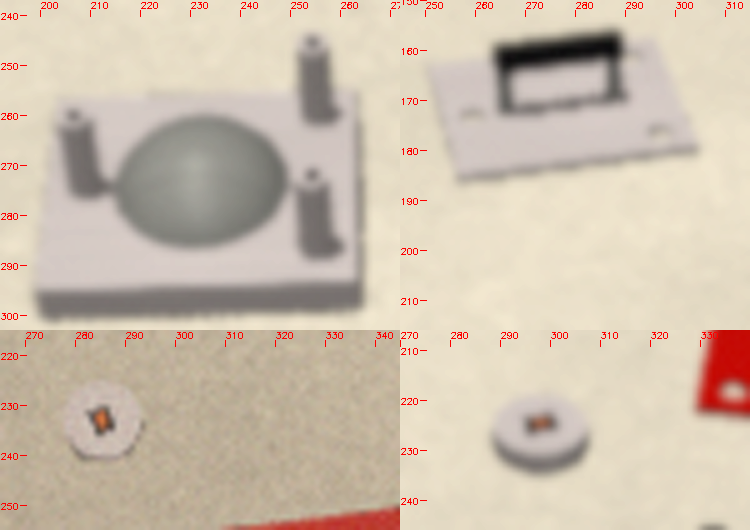

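Post dots and cover holes are clear in both views, and so is the chip. Post pixels in the top view: (206.3,183.2), (203.7,220.7), (230.8,211.5). Now I'll fit the poses.

```bash
python3 - <<'E'
from h import *
pat=np.array([[-48,38],[-48,-38],[48,0]])/1e3
obs={'stage':(.062,{'top':[(203.7,220.7),(230.8,211.5),(206.3,183.2)],'side':[(254.1,271.5),(254.1,244.9),(206.1,259.7)]}),
'cover':(.003,{'top':[(355,210.8),(377.3,198.2),(349.2,176)],'side':[(296.5,175.5),(291,159.5),(258.9,172.5)]})}
def pts(p,z):
    c,s=np.cos(p[2]),np.sin(p[2]); return np.c_[pat@np.array([[c,s],[-s,c]])+p[:2],[z]*3]
for k,(z,o) in obs.items():
  for cams in (['top'],['side'],['top','side']):
    f=lambda p:np.concatenate([(proj(n,pts(p,z))-o[n]).ravel() for n in cams])
    r=least_squares(f,[.6,.1 if k=='stage' else -.2,.2 if k=='stage' else .5])
    print(k,cams,r.x.round(4),np.degrees(r.x[2]).round(1),r.fun.round(1))
for n,uv in(('top',(284.7,232.5)),('side',(297.7,224.3))): print('carrier',n,ray(n,uv,.013).round(4))
E
```

```text
stage ['top'] [0.5278 0.1806 0.3271] 18.7 [ 0.1  0.1 -0.2 -0.1  0.1  0. ]
stage ['side'] [0.5258 0.1813 0.3436] 19.7 [-0.1 -0.1 -0.2  0.1  0.3 -0. ]
stage ['top', 'side'] [0.5266 0.1808 0.3362] 19.3 [ 0.2  0.6 -0.2  0.2 -0.2  0.5 -0.6 -0.2 -0.3 -0.   0.  -0.4]
cover ['top'] [ 0.5614 -0.2276  0.4947] 28.3 [-0.1  0.1  0.1 -0.  -0.1 -0.1]
cover ['side'] [ 0.56   -0.2311  0.4989] 28.6 [ 0.2 -0.2 -0.4  0.8  0.2 -0.5]
cover ['top', 'side'] [ 0.5604 -0.2287  0.4963] 28.4 [ 0.4  0.4  0.5  0.3  0.3  0.2 -0.3  0.3 -0.7  1.2 -0.3 -0.1]
carrier top [ 0.4412 -0.016   0.013 ]
carrier side [ 0.4393 -0.0151  0.013 ]
```

```bash
cat >> h.py <<'E'
def delta(x,y,z,yaw):
    "row numbers to bring TCP to x,y,z pointing down, yaw in degrees"
    o=observe(); R0=R.from_euler('xyz',o['tool_rot']); Rt=R.from_euler('xyz',[np.pi,0,np.radians(yaw)])
    d=R0.inv().apply(np.array([x,y,z])-o['position'])/.5
    r=np.degrees((R0.inv()*Rt).as_rotvec())/120
    print(np.r_[d,r].round(4).tolist(), 'clock',o['clock'])
E
python3 -c "
from h import *
delta(.4405,-.0157,.12,0)"
```

```text
[0.7859, -0.8496, 0.2223, -0.0005, 0.0002, 0.2076] clock 0.1
```

Request:
{"method": "play_rows", "body": {"deltas": [[0.786,-0.85,0.222,0,0,0.2076,0.3],[0.786,-0.85,0.222,0,0,0.2076,0.3],[0.786,-0.85,0.222,0,0,0.2076,0.3],[0.786,-0.85,0.222,0,0,0.2076,0.3],[0.786,-0.85,0.222,0,0,0.2076,0.3],[0.786,-0.85,0.222,0,0,0.2076,0.3],[0.786,-0.85,0.222,0,0,0.2076,0.3],[0.786,-0.85,0.222,0,0,0.2076,0.3],[0.786,-0.85,0.222,0,0,0.2076,0.3],[0.786,-0.85,0.222,0,0,0.2076,0.3]], "newtons": 25}}

```text
clock: 1.1
position: [0.4139, -0.0975, 0.1368]
tool_rot: [-3.142, -0.0, -0.0]
force: [2.4, -0.7, 0.7]
grip_width: 0.0595
finger_force: 0.0
```

```bash
python3 -c "
from h import *
delta(.4405,-.0157,.06,0);o=observe();print(o['position'],o['tool_rot'],o['grip_width'],o['qpos'])"
```

```text
[0.0531, -0.1637, 0.1537, -0.0, -0.0001, -0.0002] clock 1.1
[ 0.41393158 -0.09754194  0.13684887] [-3.14156557e+00 -2.08248652e-04 -3.17937802e-04] 0.05945748582891653 [ 0.14160577  0.36386762 -0.06106958  2.18967283  0.03903933  0.58881905
 -1.5190543 ]
```

Request:
{"method": "play_rows", "body": {"deltas": [[0.053,-0.164,0.05,0,0,0,0.3],[0.053,-0.164,0.07,0,0,0,0.3],[0.053,-0.164,0.13,0,0,0,0.3],[0.053,-0.164,0.154,0,0,0,0.3],[0.053,-0.164,0.154,0,0,0,0.3],[0.053,-0.164,0.154,0,0,0,0.3]]}}

```text
clock: 1.7
position: [0.4402, -0.0176, 0.0604]
tool_rot: [3.142, 0.0, -0.0]
force: [-0.3, 0.0, -0.5]
grip_width: 0.0599
finger_force: 0.0
```

```bash
cat > look.py <<'E'
import sys; from h import *
name,*reg=sys.argv[1:]   # name cam x y w h k  [cam x y w h k]
ims=[]
while reg:
    n=reg[0]; x,y,w,h,k=map(int,reg[1:6]); reg=reg[6:]
    i=grab_frame(n)[:,:,::-1]; o=cv2.resize(i[y:y+h,x:x+w],None,fx=k,fy=k,interpolation=cv2.INTER_CUBIC)
    for a in range(-(-x//10)*10,x+w,10): cv2.putText(o,str(a),((a-x)*k,8),0,.3,(0,0,255));cv2.line(o,((a-x)*k,10),((a-x)*k,16),(0,0,255))
    for a in range(-(-y//10)*10,y+h,10): cv2.putText(o,str(a),(0,(a-y)*k+4),0,.3,(0,0,255));cv2.line(o,(20,(a-y)*k),(26,(a-y)*k),(0,0,255))
    ims.append(cv2.convertScaleAbs(o,alpha=1.4))
cv2.imwrite(f'pics/{name}.png',np.hstack(ims))
E
python3 look.py p1 side 255 170 90 80 6 ; python3 -c "
from h import *
delta(.4405,-.0157,.003,0)
p=observe()['position'];print(p,proj('side',p),proj('side',[.4405,-.0157,.013]))"
```

```text
[-0.0002, -0.0039, 0.1155, -0.0, -0.0003, -0.0003] clock 1.75
[ 0.4405445  -0.01765103  0.06074915] [[297.6325597  207.49387079]] [[297.29202395 224.04292748]]
```

View pics/p1.png

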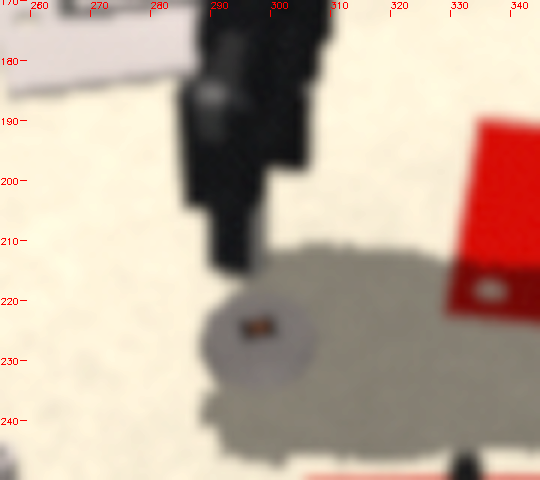

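The near finger stands in line with the disc: tip at (294,215), chip at (297,224). I'll descend and grip.

Request:
{"method": "play_rows", "body": {"deltas": [[0,-0.003,0.06,0,0,0,0.3],[0,-0.003,0.1,0,0,0,0.3],[0,-0.003,0.12,0,0,0,0.3],[0,-0.003,0.12,0,0,0,0.3],[0,-0.003,0.12,0,0,0,0.4],[0,-0.003,0.12,0,0,0,0.45],[0,-0.003,0.12,0,0,0,0.6],[0,-0.003,0.12,0,0,0,0.6],[0,-0.003,0.12,0,0,0,0.6],[0,-0.003,0.12,0,0,0,0.6]], "newtons": 25}}

```text
clock: 2.75
position: [0.4409, -0.016, 0.0012]
tool_rot: [-3.142, -0.002, -0.0]
force: [-1.8, 0.2, 13.7]
grip_width: 0.0429
finger_force: 23.5
```

Request:
{"method": "play_rows", "body": {"deltas": [[0,0,-0.01,0,0,0,0.6],[0,0,-0.05,0,0,0,0.6],[0,0,-0.13,0,0,0,0.6],[0,0,-0.22,0,0,0,0.6],[0,0,-0.22,0,0,0,0.6],[0,0,-0.22,0,0,0,0.6]]}}

```text
clock: 3.35
position: [0.4409, -0.016, 0.1115]
tool_rot: [-3.141, -0.003, -0.0]
force: [-0.2, 0.7, -0.6]
grip_width: 0.0426
finger_force: 25.7
```

```bash
python3 -c "
from h import *
delta(.5270,.1808,.10,19);o=observe();print(o['position'],o['force'],o['grip_width'],o['finger_force'])"
```

```text
[0.172, -0.3936, 0.0236, 0.0002, -0.0015, -0.1584] clock 3.35
[ 0.44093836 -0.01598238  0.1114873 ] [-0.24407004  0.74189101 -0.64436339] 0.04258511507133139 25.67956030368805
```

Request:
{"method": "play_rows", "body": {"deltas": [[0.02,-0.04,0,0,-0.0015,-0.02,0.6],[0.05,-0.12,0,0,-0.0015,-0.06,0.6],[0.085,-0.2,0,0,-0.0015,-0.1,0.6],[0.12,-0.28,0,0,-0.0015,-0.14,0.6],[0.15,-0.345,0,0,-0.0015,-0.158,0.6],[0.165,-0.38,0,0,-0.0015,-0.158,0.6],[0.172,-0.394,0.01,0,-0.0015,-0.158,0.6],[0.172,-0.394,0.0236,0,-0.0015,-0.158,0.6],[0.172,-0.394,0.0236,0,-0.0015,-0.158,0.6]]}}

```text
clock: 4.25
position: [0.5251, 0.1794, 0.0967]
tool_rot: [3.141, 0.006, 0.33]
force: [0.8, -0.0, -0.9]
grip_width: 0.0427
finger_force: 25.7
```

```bash
python3 look.py p2 side 180 205 100 100 6;  python3 -c "
from h import *
delta(.5270,.1808,.0465,19);o=observe();print(o['position'],o['tool_rot'],o['force'])
a=np.radians(19);ax=np.array([np.cos(a),np.sin(a),0]);ay=np.array([-np.sin(a),np.cos(a),0])
p=o['position']; c=p-[0,0,.0012]
t=np.linspace(0,2*np.pi,9)[:-1]
for zz in (0,.012): print(proj('side',[c+.022*np.array([np.cos(u),np.sin(u),0])+[0,0,zz] for u in t]).round(1).tolist())
print('chip',proj('side',c+[0,0,.013]),'dometop',proj('side',[.527,.1808,.044]))
"
```

```text
[0.0044, -0.0017, 0.1017, 0.0001, 0.0026, -0.001] clock 4.3
[0.52544061 0.17938832 0.09734961] [3.14141292 0.00535834 0.32959387] [-0.42745311 -0.36116621 -0.41995345]
[[219.0, 243.6], [219.0, 249.4], [225.1, 253.2], [233.7, 252.5], [239.7, 247.9], [239.5, 242.1], [233.4, 238.6], [225.0, 239.2]]
[[218.4, 239.1], [218.4, 244.9], [224.5, 248.7], [233.3, 248.0], [239.3, 243.4], [239.0, 237.6], [232.9, 234.1], [224.4, 234.7]]
chip [[228.74030365 240.8810859 ]] dometop [[230.42628135 264.80550026]]
```

View pics/p2.png

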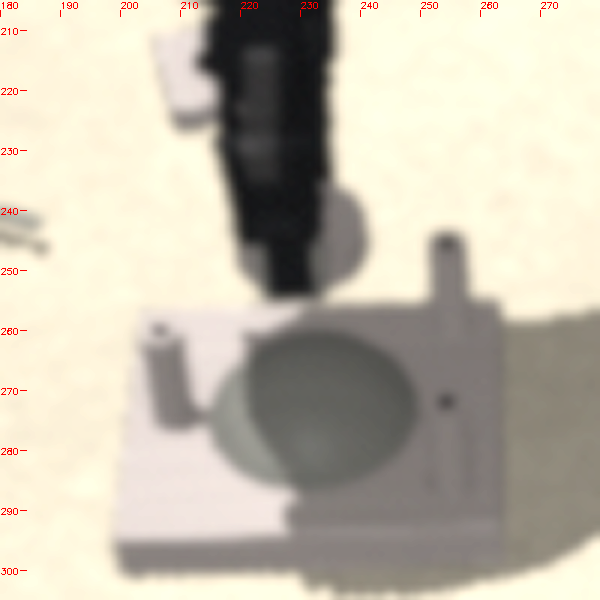

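The carrier hangs level between the fingers above the dome, with edges at columns 219 and 240, which agrees with the prediction. Lowering now.

Request:
{"method": "play_rows", "body": {"deltas": [[0.004,-0.0022,0.02,0,0.0026,0,0.6],[0.004,-0.0022,0.05,0,0.0026,0,0.6],[0.004,-0.0022,0.075,0,0.0026,0,0.6],[0.004,-0.0022,0.088,0,0.0026,0,0.6],[0.004,-0.0022,0.094,0,0.0026,0,0.6],[0.004,-0.0022,0.096,0,0.0026,0,0.6],[0.004,-0.0022,0.098,0,0.0026,0,0.6],[0.004,-0.0022,0.098,0,0.0026,0,0.6]]}}

```text
clock: 5.1
position: [0.5278, 0.1828, 0.0496]
tool_rot: [-3.141, -0.003, 0.331]
force: [0.6, 0.2, -0.1]
grip_width: 0.0422
finger_force: 25.7
```

```bash
python3 -c "
from h import *
delta(.5270,.1809,.0455,19);o=observe();print(o['position'],o['tool_rot'],o['force'])"
```

```text
[-0.0029, 0.003, 0.0082, -0.0003, -0.0014, -0.0004] clock 5.1
[0.52784876 0.18279566 0.04962202] [-3.14103482e+00 -2.90162300e-03  3.30841836e-01] [ 0.60383633  0.21214593 -0.11615057]
```

Request:
{"method": "play_rows", "body": {"deltas": [[-0.0029,0.003,0.001,0,-0.0012,0,0.6],[-0.0029,0.003,0.003,0,-0.0012,0,0.6],[-0.0029,0.003,0.0045,0,-0.0012,0,0.6],[-0.0029,0.003,0.006,0,-0.0012,0,0.6],[-0.0029,0.003,0.006,0,-0.0012,0,0.6]]}}

```text
clock: 5.6
position: [0.5267, 0.1809, 0.0462]
tool_rot: [-3.141, 0.0, 0.331]
force: [-0.1, 0.7, -1.3]
grip_width: 0.0427
finger_force: 25.7
```

```bash
python3 -c "
from h import *
delta(.5270,.1809,.0455,19);o=observe();print(o['position'],o['tool_rot'],o['force'])"
```

```text
[0.0005, 0.0001, 0.0015, -0.0003, 0.0001, -0.0003] clock 5.6
[0.52673834 0.18086355 0.0462307 ] [-3.14104363e+00  2.40187019e-04  3.30922697e-01] [-0.1258436   0.65888622 -1.31980716]
```

Request:
{"method": "play_rows", "body": {"deltas": [[0.0005,0,0.001,0,0,0,0.6],[0.0005,0,0.002,0,0,0,0.6],[0.0005,0,0.003,0,0,0,0.6],[0.0005,0,0.003,0,0,0,0.6]]}}

```text
clock: 6.0
position: [0.5272, 0.181, 0.0452]
tool_rot: [-3.141, -0.0, 0.331]
force: [-1.5, -1.3, 7.0]
grip_width: 0.0427
finger_force: 26.4
```

Request:
{"method": "play_rows", "body": {"deltas": [[0,0,-0.0003,0,0,0,0.5],[0,0,-0.0003,0,0,0,0.49],[0,0,-0.0003,0,0,0,0.48],[0,0,-0.0003,0,0,0,0.46],[0,0,-0.0003,0,0,0,0.42],[0,0,-0.0003,0,0,0,0.36],[0,0,-0.0003,0,0,0,0.3],[0,0,-0.0003,0,0,0,0.3]]}}

```text
clock: 6.8
position: [0.527, 0.1809, 0.045]
tool_rot: [-3.141, 0.0, 0.331]
force: [-0.8, 0.5, 0.2]
grip_width: 0.0599
finger_force: 0.0
```

```bash
python3 look.py p3 side 190 225 90 90 6
```

```text
(no output)
```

View pics/p3.png

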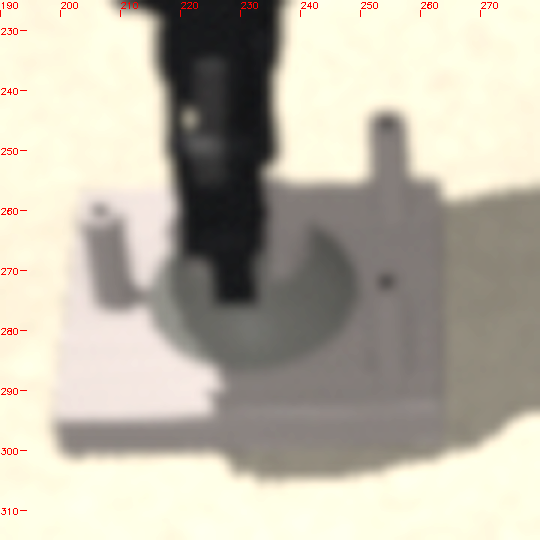

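The disc sits between the opened fingers around (230,268), mostly hidden. I'll rise straight up and look again.

Request:
{"method": "play_rows", "body": {"deltas": [[0,0,-0.01,0,0,0,0.3],[0,0,-0.04,0,0,0,0.3],[0,0,-0.1,0,0,0,0.3],[0,0,-0.18,0,0,0,0.2],[0,0,-0.2,0,0,0,0.2]]}}

```text
clock: 7.35
position: [0.5286, 0.1815, 0.1498]
tool_rot: [-3.141, -0.005, 0.331]
force: [-0.1, -0.2, -0.0]
grip_width: 0.0679
finger_force: 0.0
```

```bash
python3 look.py p4 side 190 225 90 90 6; python3 -c "
from h import *
print(proj('side',[.5264,.181,.057]))
delta(.5604,-.2293,.15,28.4)"
```

```text
[[230.14405282 260.38092638]]
[-0.2067, 0.7977, -0.0025, -0.0002, -0.0027, -0.0788] clock 7.4
```

View pics/p4.png

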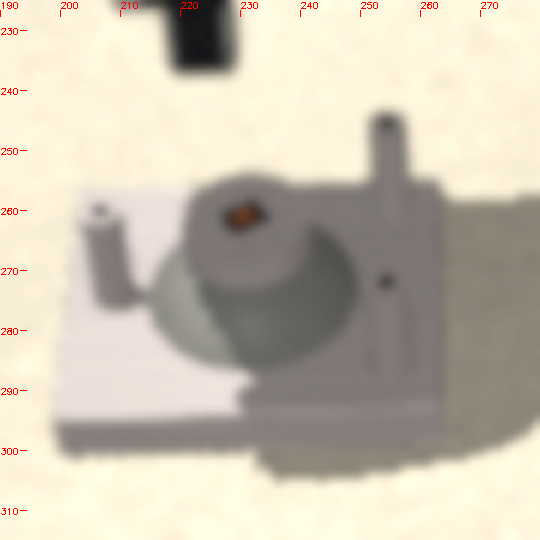

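The carrier is balanced level, with the chip at (229.8,260.3) against an expected (230.1,260.4). On to the cover.

Request:
{"method": "play_rows", "body": {"deltas": [[-0.01,0.06,-0.02,0,-0.0027,0,0.2],[-0.035,0.15,-0.02,0,-0.0027,-0.03,0.3],[-0.06,0.25,-0.02,0,-0.0027,-0.05,0.3],[-0.09,0.35,-0.02,0,-0.0027,-0.079,0.4],[-0.115,0.45,-0.02,0,-0.0027,-0.079,0.4],[-0.14,0.55,-0.02,0,-0.0027,-0.079,0.4],[-0.165,0.65,0,0,-0.0027,-0.079,0.4],[-0.19,0.74,0.02,0,-0.0027,-0.079,0.4],[-0.207,0.798,0.05,0,-0.0027,-0.079,0.4],[-0.207,0.798,0.08,0,-0.0027,-0.079,0.4]]}}

```text
clock: 8.4
position: [0.5575, -0.2363, 0.104]
tool_rot: [3.141, 0.007, 0.49]
force: [0.3, -0.1, -0.1]
grip_width: 0.0513
finger_force: 0.0
```

Request:
{"method": "play_rows", "body": {"deltas": [[0,0,0,0,0,0,0.4],[0,0,0,0,0,0,0.4],[0,0,0,0,0,0,0.4]]}}

```text
clock: 8.7
position: [0.5594, -0.2289, 0.1057]
tool_rot: [-3.141, 0.005, 0.498]
force: [0.2, 0.3, -0.5]
grip_width: 0.0511
finger_force: 0.0
```

```bash
python3 look.py p5 side 240 115 80 80 5 top 320 155 75 80 5;  python3 -c "
from h import *
delta(.5604,-.2293,.019,28.4);o=observe();p=o['position'];print(o['position'],o['tool_rot'],o['force'],proj('side',[[.5604,-.2293,.038],p]),proj('top',[[.5604,-.2293,.038],p]))"
```

```text
[0.0026, 0.0011, 0.1734, -0.0001, 0.0023, 0.001] clock 8.8
[ 0.55935732 -0.22927999  0.10569676] [-3.14132396  0.00480746  0.49773309] [-0.5128889   0.50890178 -0.19037303] [[275.79623686 159.29962754]
 [275.61172315 137.39525936]] [[360.73285767 187.82074746]
 [365.97774567 182.63963891]]
```

View pics/p5.png

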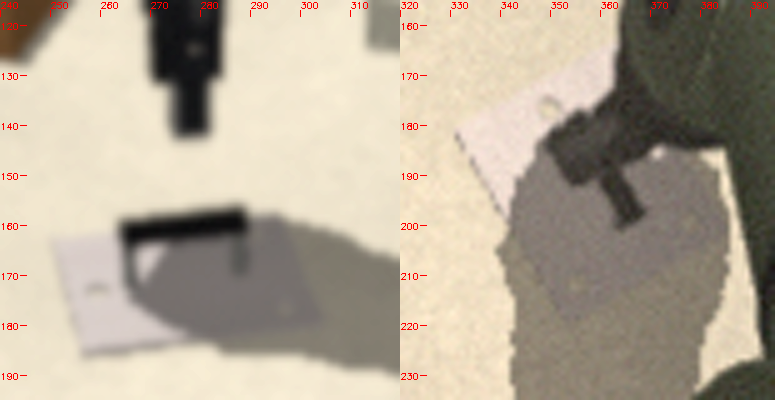

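In the side view the bar's centre is at (275.8,159.5), as predicted, with the fingers straight above it. Descending to the handle.

Request:
{"method": "play_rows", "body": {"deltas": [[0.0026,0.001,0.03,0,0.0023,0.001,0.4],[0.0026,0.001,0.08,0,0.0023,0.001,0.4],[0.0026,0.001,0.13,0,0.0023,0.001,0.4],[0.0026,0.001,0.165,0,0.0023,0.001,0.4],[0.0026,0.001,0.175,0,0.0023,0.001,0.4],[0.0026,0.001,0.175,0,0.0023,0.001,0.4]]}}

```text
clock: 9.4
position: [0.5597, -0.2297, 0.0174]
tool_rot: [-3.14, 0.001, 0.495]
force: [0.2, -0.7, -0.0]
grip_width: 0.0512
finger_force: 0.0
```

```bash
python3 -c "
from h import *
delta(.5604,-.2293,.019,28.4);o=observe();print(o['position'],o['tool_rot'],o['force'])"
```

```text
[0.0015, -0.0001, -0.0033, -0.0006, 0.0005, -0.0005] clock 9.4
[ 0.55974337 -0.22968276  0.01735754] [-3.14025473e+00  1.08315311e-03  4.94718717e-01] [ 0.21602979 -0.67456979 -0.03118524]
```

Request:
{"method": "play_rows", "body": {"deltas": [[0.0015,0,-0.002,-0.0006,0.0005,0,0.6],[0.0015,0,-0.002,-0.0006,0.0005,0,0.75],[0.0015,0,-0.002,-0.0006,0.0005,0,0.85],[0.0015,0,-0.002,-0.0006,0.0005,0,1],[0.0015,0,-0.002,-0.0006,0.0005,0,1],[0.0015,0,-0.002,-0.0006,0.0005,0,1],[0.0015,0,-0.002,-0.0006,0.0005,0,1]], "newtons": 80}}

```text
clock: 10.1
position: [0.5607, -0.2297, 0.0193]
tool_rot: [3.141, -0.001, 0.494]
force: [-2.9, 1.6, 10.7]
grip_width: 0.0106
finger_force: 78.8
```

```bash
python3 -c "
from h import *
o=observe();print(o['position'],o['tool_rot'],o['force'],o['moment'],o['grip_width'],o['finger_force'])"
```

```text
[ 0.56070976 -0.22968333  0.01928623] [ 3.14073649e+00 -8.99150114e-04  4.94246612e-01] [-2.86541365  1.63899526 10.66444841] [ 0.53201056  0.62416723 -0.02096291] 0.010594976521052363 78.75411987304688
```

Request:
{"method": "play_rows", "body": {"deltas": [[0,0,-0.01,0,0,0,1],[0,0,-0.04,0,0,0,1],[0,0,-0.1,0,0,0,1],[0,0,-0.17,0,0,0,1],[0,0,-0.23,0,0,0,1],[0,0,-0.24,0,0,0,1],[0,0,-0.24,0,0,0,1],[0,0,-0.24,0,0,0,1]]}}

```text
clock: 10.9
position: [0.5598, -0.2296, 0.1377]
tool_rot: [-3.141, 0.001, 0.494]
force: [-0.1, -0.9, -3.3]
grip_width: 0.0107
finger_force: 78.4
```

```bash
python3 -c "
from h import *
delta(.527,.181,.14,19.2);o=observe();print(o['tool_rot'],o['force'],o['moment'],o['grip_width'],o['finger_force'])"
```

```text
[0.3318, -0.754, -0.0044, -0.0002, 0.0003, 0.076] clock 10.9
[-3.14117747e+00  5.25259330e-04  4.94226584e-01] [-0.10445242 -0.87476159 -3.33663162] [-0.02092667 -0.01529132  0.03359838] 0.010688587796632393 78.37059617042542
```

Request:
{"method": "play_rows", "body": {"deltas": [[0.01,-0.03,0,0,0,0.005,1],[0.035,-0.08,0,0,0,0.015,1],[0.07,-0.16,0,0,0,0.03,1],[0.105,-0.24,0,0,0,0.045,1],[0.14,-0.32,0,0,0,0.06,1],[0.18,-0.41,0,0,0,0.07,1],[0.22,-0.5,0,0,0,0.076,1],[0.255,-0.58,0,0,0,0.076,1],[0.285,-0.65,0,0,0,0.076,1],[0.3,-0.68,0,0,0,0.076,1]]}}

```text
clock: 11.9
position: [0.5296, 0.1447, 0.1371]
tool_rot: [-3.14, 0.001, 0.339]
force: [-0.6, -0.1, -2.2]
grip_width: 0.0105
finger_force: 78.3
```

```bash
python3 -c "
from h import *
delta(.527,.181,.14,19.2);o=observe();print(o['tool_rot'])"
```

```text
[0.0192, -0.0702, -0.0058, -0.0006, 0.0007, 0.002] clock 11.9
[-3.14043446e+00  1.46622413e-03  3.39319751e-01]
```

Request:
{"method": "play_rows", "body": {"deltas": [[0.005,-0.02,0,0,0,0.002,1],[0.012,-0.045,0,0,0.0005,0.002,1],[0.017,-0.065,0,0,0.0005,0.002,1],[0.0192,-0.0702,0,0,0.0005,0.002,1],[0.0192,-0.0702,0,0,0.0005,0.002,1],[0.0192,-0.0702,0,0,0.0005,0.002,1]]}}

```text
clock: 12.5
position: [0.5287, 0.1762, 0.1382]
tool_rot: [3.141, -0.001, 0.33]
force: [0.9, -0.2, -1.2]
grip_width: 0.0111
finger_force: 78.3
```

```bash
python3 look.py p6 side 180 200 100 110 5 top 170 155 85 110 3;  python3 -c "
from h import *
delta(.527,.181,.0915,19.2);o=observe();p=o['position'];print(p,o['tool_rot'])
a=o['tool_rot'][2];pat=np.array([[-48,38],[-48,-38],[48,0],[-65,55],[-65,-55],[65,55],[65,-55]])/1e3
P=np.c_[pat@np.array([[np.cos(a),np.sin(a)],[-np.sin(a),np.cos(a)]])+p[:2],[p[2]-.0193+.004]*7]
print(proj('side',P).round(1).tolist(),proj('top',P).round(1).tolist())"
```

```text
[-0.0004, -0.0101, 0.0935, 0.0002, -0.0006, -0.0025] clock 12.6
[0.52876787 0.17630135 0.13825947] [ 3.14111144e+00 -1.27278955e-03  3.29854777e-01]
[[251.5, 246.9], [252.1, 221.0], [202.5, 235.0], [260.5, 252.9], [260.6, 215.3], [190.6, 255.0], [196.8, 217.3]] [[201.1, 217.2], [229.5, 207.2], [203.8, 177.5], [196.8, 225.7], [237.9, 211.2], [181.7, 178.5], [222.0, 164.4]]Traceback (most recent call last):
  File "look.py", line 10, in <module>
    cv2.imwrite(f'pics/{name}.png',np.hstack(ims))
                                   ~~~~~~~~~^^^^^
    return _nx.concatenate(arrs, 1, dtype=dtype, casting=casting)
           ~~~~~~~~~~~~~~~^^^^^^^^^^^^^^^^^^^^^^^^^^^^^^^^^^^^^^^
ValueError: all the input array dimensions except for the concatenation axis must match exactly, but along dimension 0, the array at index 0 has size 550 and the array at index 1 has size 330
```

Request:
{"method": "play_rows", "body": {"deltas": [[-0.0004,-0.005,0.01,0,-0.0004,-0.0025,1],[-0.0004,-0.01,0.03,0,-0.0004,-0.0025,1],[-0.0004,-0.01,0.055,0,-0.0004,-0.0025,1],[-0.0004,-0.01,0.075,0,-0.0004,-0.0025,1],[-0.0004,-0.01,0.088,0,-0.0004,-0.0025,1],[-0.0004,-0.01,0.092,0,-0.0004,-0.0025,1],[-0.0004,-0.01,0.092,0,-0.0004,-0.0025,1],[-0.0004,-0.01,0.092,0,-0.0004,-0.0025,1]]}}

```text
clock: 13.4
position: [0.527, 0.1818, 0.0925]
tool_rot: [3.141, -0.001, 0.336]
force: [0.0, 0.4, -1.3]
grip_width: 0.0105
finger_force: 78.3
```

```bash
python3 -c "
from h import *
delta(.527,.181,.0915,19.2);o=observe();p=o['position'];print(p,o['tool_rot'],o['force'])"
```

```text
[-0.0006, 0.0015, 0.002, 0.0001, -0.0004, 0.0004] clock 13.4
[0.52704169 0.18179091 0.09248186] [ 3.14140015e+00 -8.83818052e-04  3.35997849e-01] [ 0.03554657  0.43837939 -1.33663258]
```

Request:
{"method": "play_rows", "body": {"deltas": [[-0.0003,0.0013,0.001,0,-0.0003,0,1],[-0.0003,0.0013,0.001,0,-0.0003,0,1],[-0.0003,0.0013,0.001,0,-0.0003,0,1],[-0.0003,0.0013,0.001,0,-0.0003,0,1]]}}

```text
clock: 13.8
position: [0.527, 0.1811, 0.0918]
tool_rot: [3.141, -0.0, 0.336]
force: [-0.4, -0.6, -1.7]
grip_width: 0.0103
finger_force: 78.3
```

```bash
python3 look.py p6 side 185 205 85 95 5 top 175 155 70 95 5;  python3 -c "
from h import *
o=observe();p=o['position'];print(p,o['tool_rot'])
a=o['tool_rot'][2];pat=np.array([[-48,38],[-48,-38],[48,0],[-65,55],[-65,-55],[65,55],[65,-55]])/1e3
P=np.c_[pat@np.array([[np.cos(a),np.sin(a)],[-np.sin(a),np.cos(a)]])+p[:2],[p[2]-.0193+.004]*7]
print(proj('side',P).round(1).tolist(),proj('top',P).round(1).tolist())"
```

```text
[0.52691001 0.181115   0.09176495] [3.14136537e+00 1.58397636e-04 3.36223964e-01]
[[253.0, 266.2], [253.3, 239.8], [205.1, 254.2], [261.8, 272.2], [261.5, 234.0], [193.8, 274.5], [199.2, 236.2]] [[202.8, 220.4], [229.9, 210.7], [205.1, 182.4], [198.7, 228.6], [238.0, 214.5], [183.9, 183.5], [222.4, 169.8]]
```

View pics/p6.png

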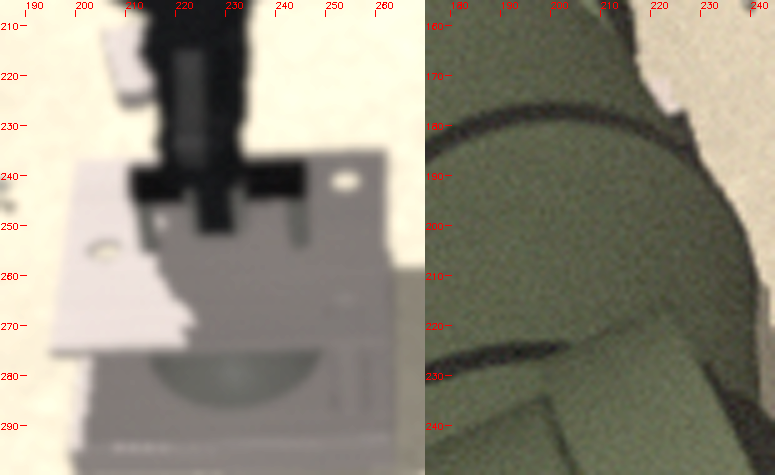

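```bash
python3 -c "
from h import *
pat=np.array([[-48,-38],[48,0],[65,55],[65,-55],[-65,-55]])/1e3
uv=np.array([(253.5,240.7),(205.3,254.1),(194.9,275.0),(199.7,237.1),(261.9,234.5)])
for zt in (.0755,.0765,.0775):
  z=np.array([zt-.002]*2+[zt]*3)
  def f(p):
    c,s=np.cos(p[2]),np.sin(p[2]); return (proj('side',np.c_[pat@np.array([[c,s],[-s,c]])+p[:2],z])-uv).ravel()
  r=least_squares(f,[.527,.181,.33]);print(r.x.round(4),np.degrees(r.x[2]).round(1),r.fun.round(1))
"
```

```text
[0.5262 0.1805 0.3403] 19.5 [ 0.2 -0.   0.4  1.1 -0.4 -0.2 -0.1 -0.6 -0.1 -0.4]
[0.5257 0.1814 0.3407] 19.5 [ 0.2 -0.1  0.4  1.1 -0.4 -0.1 -0.2 -0.7 -0.  -0.4]
[0.5252 0.1824 0.341 ] 19.5 [ 0.3 -0.1  0.4  1.1 -0.5 -0.1 -0.2 -0.7  0.  -0.4]
```

The cover fit (0.526, 0.181, 19.5°) matches the stage fit from the same camera (0.526, 0.181, 19.7°), and it hovers about 10 mm above the posts. I'm handing the job in.

```bash
python3 -c "
from workcell import *
print(job_done())"
```

```text
the job is handed in; nothing more can be done
None
```

I balanced the carrier on the dome and handed the job in with the cover held about 10 mm above the posts; its holes were within about 1 mm of theirs by the last side-view fit, though the carrier was last seen before the cover went over it, and no verdict came back.

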